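# Check the brake levers of two carving turntables

### The job

Check the brake levers of the two carving turntables, the long lever first and then the short one: press the lever in from its outer side with the backs of the fingers until it comes up firm, short of its hand bar, keep it there for a good second without forcing it, and let it spring all the way back out. Grip nothing, do not touch the hand bars, and leave the tools and other things on the bench where they are.

Things in the scene. Friction and masses are not known exactly. Their poses are not given: they have to be found in the camera images.
- long_turntable: carving turntable with the long lever, bolted down: grey base plate, plywood platter of 90 mm radius with a curved chair arm (top 107 mm up), centred at x = 160 mm. Origin on the bench below the middle of its hand bar; x points from bar to platter (roughly away from the robot), y left along the bar. The lever, in front (-x) of the bar, pivots about a vertical axis at x = -45, y = +85 mm.
- long_bar: fixed hand bar of the long lever: level, black rubber grip 28 mm thick, 170 mm long between two posts along y, axis 85 mm above the bench. Origin at its middle. Not to be touched.
- long_lever (a joint): hinge of the long lever: 0 is fully out, where its spring holds it; grows as it is pressed in (counter-clockwise seen from above) to a firm stop at 0.32 rad, parallel to the bar and about 20 mm clear of it. At the press point it takes about 1.5 N at first, 3 N just before the stop; let go, it springs back.
- long_press (a point): press point on the outer face of the long lever, a flat aluminium blade, 12 mm thick, 18 mm high, 150 mm long from its pivot, with a short tip bent outwards. It lies 110 mm from the pivot, at the lever's mid height (85 mm above the bench), and turns with the lever: x points square into the lever towards the bar, y along it (pivot 110 mm towards +y, 6 mm deeper), z up.
- short_turntable: carving turntable with the short lever, bolted down: grey base plate, plywood platter of 70 mm radius with a square carved block (top 100 mm up), centred at x = 160 mm. Origin on the bench below the middle of its hand bar; x points from bar to platter (roughly away from the robot), y left along the bar. The lever, in front (-x) of the bar, pivots about a vertical axis at x = -45, y = -65 mm.
- short_bar: fixed hand bar of the short lever: level, black rubber grip 28 mm thick, 130 mm long between two posts along y, axis 85 mm above the bench. Origin at its middle. Not to be touched.
- short_lever (a joint): hinge of the short lever: 0 is fully out, where its spring holds it; grows as it is pressed in (clockwise seen from above) to a firm stop at 0.40 rad, parallel to the bar and about 20 mm clear of it. At the press point it takes about 1.5 N at first, 3 N just before the stop; let go, it springs back.
- short_press (a point): press point on the outer face of the short lever, a round aluminium rod, 14 mm thick, 95 mm long from its pivot, with a 24 mm black ball at its end. It lies 70 mm from the pivot, at the lever's mid height (85 mm above the bench), and turns with the lever: x points square into the lever towards the bar, y along it (pivot 70 mm towards -y, 7 mm deeper), z up.
- glue_bottle: white glue bottle with a thin spout, 44 mm across, 108 mm tall, standing on the bench beside the long lever's turntable; origin under its middle. To be left alone.
- offcut: dark wood offcut, 35 x 50 x 70 mm, standing on the bench beside the short lever's turntable; origin under its middle. To be left alone.
- mallet: wooden mallet lying between the turntables, handle towards the robot (its -x), head 60 x 90 x 50 mm, 220 mm long; origin near its middle, on the bench. To be left alone.
- gouge: carving gouge lying on the bench, 200 mm long, 24 mm thick, handle to its -x; origin at the ferrule, on the bench. To be left alone.
- brush: bench brush lying near the robot, along its x axis; origin on the bench. To be left alone.
- parts_box: open wooden box 160 x 110 x 45 mm at the right of the bench; origin under its middle. To be left alone.
- tin: open steel tin, 72 mm across, 85 mm tall; origin under its middle. To be left alone.

How it is judged (in metres and radians):
On the way, in this order (a step that is already met when the one before it is completed fails the run):
1. the long lever is pressed in by the fingers to its firm stop and kept there (within 0.02 to 0.03 rad, for 0.8 s) (value of joint long_lever above 0.3 rad and contact force between the fingers and long_turntable above 1 N), for 0.8 s.
2. the long lever is let go and back out (value of joint long_lever below 0.04 rad and contact force between the fingers and long_turntable below 0.3 N), for 0.1 s.
3. the short lever is pressed in by the fingers to its firm stop and kept there (within 0.02 to 0.03 rad, for 0.8 s) (value of joint short_lever above 0.37 rad and contact force between the fingers and short_turntable above 1 N), for 0.8 s.
4. the short lever is let go and back out (value of joint short_lever below 0.04 rad and contact force between the fingers and short_turntable below 0.3 N), for 0.1 s.
At the end, for the whole second after the job is handed in: Both levers have been pressed to their stops in turn and are back out (within 0.04 rad of fully out) and still; everything else lies where it was, within 20 mm (value of joint each of long_lever, short_lever below 0.04 rad and velocity of joint each of long_lever, short_lever below 0.05 rad/s and linear speed of each of glue_bottle, offcut, mallet, gouge, brush, parts_box, tin below 0.02 m/s and distance of each of glue_bottle, offcut, mallet, gouge, brush, parts_box, tin from where it was at the start of the episode below 0.02 m); the robot touches nothing.
It fails at once if a lever or its turntable is forced with more than 45 N (contact force between the fingers and long_turntable above 45 N or contact force between the fingers and short_turntable above 45 N).
It fails at once if a hand bar is touched (contact force between any of the fingers, the arm and long_bar above 0.5 N or contact force between any of the fingers, the arm and short_bar above 0.5 N).
It fails at once if a lever is taken between the fingers or pulled from its bar side instead of pressed from outside ((contact force between the fingers and long_turntable above 0.5 N and distance between the grasp point and long_press below 0.12 m and x of the grasp point in the frame of long_press above 0.003 m) or (contact force between the fingers and short_turntable above 0.5 N and distance between the grasp point and short_press below 0.12 m and x of the grasp point in the frame of short_press above 0.003 m)).
It fails at once if a tool or other thing on the bench is moved by more than 20 mm (distance of any of glue_bottle, offcut, mallet, gouge, brush, parts_box, tin from where it was at the start of the episode above 0.02 m).
It fails at once if the glue bottle, offcut or tin is tipped (angle between any of glue_bottle, offcut, tin's own z axis and vertical above 0.3 rad).
It also fails if it takes over 61 s, if anything falls off the work surface, if the arm or the gripper's body presses on something with over 40 N, if the wrist force passes 120 N, or if a joint passes its speed limit or range.

### The arm

A 7-joint arm with a two-finger parallel gripper is mounted at the origin on the work surface. World frame = base frame: x ahead of the robot, y to its left, z up, the work surface at z = 0. Lengths are in mm, angles in rad, forces in N, time in s.
With the tool pointing down it reaches from about 425 to 875 mm from the base axis. Payload 9.9 kg.
Tool frame: the origin (TCP) lies midway between the tips of the shut fingers; the grasp point (between the pads) lies behind it (bot.hold_point_z is the x of the grasp point in the tool frame, in mm); x points along the fingers, z is the direction in which the jaws open and shut, and the axes are right-handed (so a half turn about x gives the same grasp; the last joint's range is limited). The gripper opens to 85 mm and grips with 20 to 120 N. Pads are 22 mm wide; open, the fingers measure 114 mm over their backs; the gripper's body (76 mm by 85 mm) begins 54 mm behind the grasp point. The pads swing forward as they close: fully open they stand 13 mm farther back than shut.
Start: joints at [1.101, 0.576, 0.025, 1.437, -0.015, 1.129, -0.057], TCP at [254.007, -625.387, 231.289] pointing down, gripper open.
Joint ranges: [-2.76, 2.76], [-0.34, 2.15], [-1.52, 1.57], [0.19, 2.46], [-1.09, 4.23], [0.17, 1.99], [-2.82, 2.82]. Speed limits (rad/s): [2.22, 2.22, 3.01, 3.01, 3.14, 3.14, 3.14].

### API

Orientations are given as [roll, pitch, yaw] about the fixed x, y, z axes, in that order (R = Rz(yaw) Ry(pitch) Rx(roll)).
In Python, from plant import bot, snapshot, get_calibration, job_done gives the robot as it stands. The module is installed in compiled form; this text tells all that it offers. Calls block until the motion is done:
- bot.move_to(position, orientation): joint-space move of the TCP to a pose.
- bot.movel(position, orientation=None, velocity=150, guard=None): straight line of the TCP; orientation=None keeps the orientation; velocity is the mean speed in mm/s. With guard (N) it stops when the force on the tool has changed by that much, and returns True; else False.
- bot.set_joints(angles): joint-space move.
- bot.grip(opening): finger opening in mm; the grip force is fixed at half the most; returns when the fingers have stopped.
- bot.hold(seconds).
- bot.inverse_kinematics(position, orientation): joint angles nearest the present ones, or None.
- snapshot(name): name is "scene" or "top" or "wrist"; returns (picture, depth): 400x640x3 uint8, red, green, blue; 400x640 float32, mm along the optical axis (not along the pixel's ray), 0 where there is no reading.
- get_calibration(name): a dict with "fx", "fy", "cx", "cy" (pixels), "R" (3x3) and "t" (3): a world point X has camera coordinates R X + t. Camera axes: x right, y down, z forward; pixel columns grow to the right and rows downward; lengths in mm; the calibration is good to about 2 mm. A picture is of the moment at which its call begins: read the wrist's pose just before it. get_calibration takes no time and is no camera call; for the wrist camera it gives the pose at the moment of the call.
A pose or a line that the arm cannot do raises bot.IKError and nothing moves.
- job_done(): hands the job in, once; it reports no verdict.
Readings, each from a call of its own:
- bot.get_time_s(): time.
- bot.get_joint_pos(): joint angles.
- bot.get_joint_velocities(): joint speeds.
- bot.get_tau(): joint torques, N m.
- bot.get_tool_pos(): TCP position.
- bot.get_tool_rot(): TCP orientation.
- bot.get_ft_force(): force on the tool from outside, world axes, zero at the start.
- bot.get_wrist_torque(): the same for the moment, N m.
- bot.get_finger_gap(): finger opening in mm.
Only numpy, scipy, OpenCV 4.12 (cv2) and the standard library are available. Lean on these libraries where they do the work, as an engineer would, in place of code of your own. Each camera call takes 0.05 s, during which the arm holds its last target.

## Working session

There is one attempt and no reset: what is moved stays moved. The work goes in short steps, each a Python script; the robot and the scene stay as the last script left them, time stands still between calls to the robot, and variables do not carry over. Pictures are saved under pics/ and viewed, and the job is handed in when it is done.

```bash
mkdir -p pics; ls
python3 - <<'E'
from plant import bot,snapshot,get_calibration
import cv2,numpy as np
for n in ["scene","top","wrist"]:
    p,d=snapshot(n); cv2.imwrite(f"pics/{n}0.png",p[:,:,::-1]); np.save(f"pics/{n}0.npy",d)
    c=get_calibration(n); print(n,{k:np.round(v,3).tolist() for k,v in c.items()})
    np.savez(f"pics/{n}cal.npz",**c)
print(bot.get_time_s(),bot.get_tool_pos(),bot.get_tool_rot(),bot.hold_point_z,bot.get_finger_gap())
E
```

```text
pics
scene {'fx': 398.294, 'fy': 398.294, 'cx': 315.382, 'cy': 200.829, 'R': [[0.857, 0.514, -0.015], [0.352, -0.608, -0.712], [-0.375, 0.605, -0.702]], 't': [-420.449, -122.122, 1378.689]}
top {'fx': 381.654, 'fy': 381.654, 'cx': 319.375, 'cy': 197.996, 'R': [[-0.028, -1.0, -0.011], [-0.993, 0.029, -0.111], [0.112, 0.008, -0.994]], 't': [18.265, 488.779, 1202.358]}
wrist {'fx': 284.283, 'fy': 284.283, 'cx': 319.32, 'cy': 201.721, 'R': [[0.377, -0.926, -0.001], [-0.884, -0.36, 0.299], [-0.277, -0.111, -0.954]], 't': [-675.061, -40.361, 380.507]}
0.15 [ 253.9081018  -625.05559605  230.61184534] [-3.09683887  1.56950841  2.00143846] -18.700000000000003 85.78453644793787
```

View pics/top0.png

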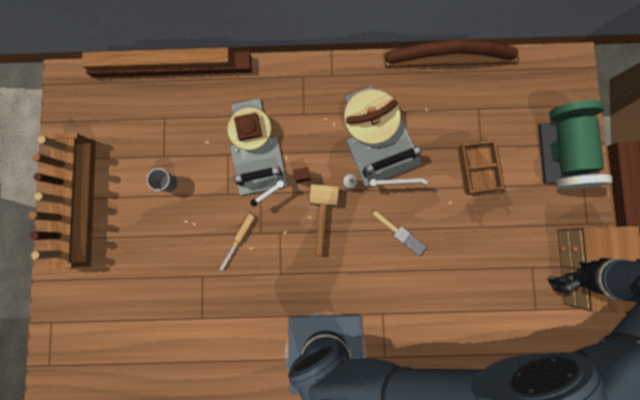

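View pics/scene0.png

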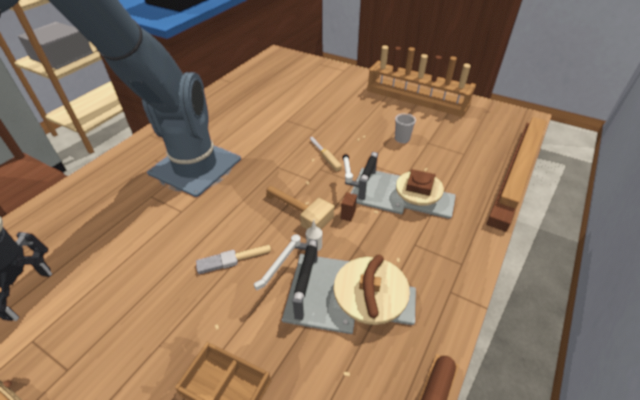

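The top view shows the long turntable at about (385,145): bar (365,172)-(418,155), lever pivot (372,183), tip (427,183), and the glue bottle beside it at (349,182). The short turntable is at about (257,150), with its pivot at (282,184), ball at (254,203) and the offcut at (302,175). Next I'll zoom in and measure.

```bash
cat > h.py <<'E'
import numpy as np,cv2
def cloud(n,s="0"):
    d=np.load(f"pics/{n}{s}.npy");c=np.load(f"pics/{n}cal.npz")
    v,u=np.mgrid[:400,:640]
    P=np.stack([(u-c['cx'])/c['fx']*d,(v-c['cy'])/c['fy']*d,d],-1)-c['t']
    W=P@c['R']; W[d==0]=np.nan
    return W
def proj(n,X):
    c=np.load(f"pics/{n}cal.npz");q=np.atleast_2d(X)@c['R'].T+c['t']
    return q[:,:2]/q[:,2:]*[c['fx'],c['fy']]+[c['cx'],c['cy']]
E
python3 - <<'E'
from h import *
W=cloud("top")
img=cv2.imread("pics/top0.png")
c=cv2.resize(img[80:230,220:440],None,fx=3.6,fy=3.6,interpolation=cv2.INTER_CUBIC);cv2.imwrite("pics/topz.png",c)
img=cv2.imread("pics/scene0.png")
c=cv2.resize(img[130:330,240:460],None,fx=3,fy=3,interpolation=cv2.INTER_CUBIC);cv2.imwrite("pics/scz.png",c)
z=W[...,2]; print("table z",np.nanmedian(z[250:300,100:200]))
# height map
h=np.clip(z,0,130)/130*255
cv2.imwrite("pics/hz.png",cv2.applyColorMap(cv2.resize(np.nan_to_num(h).astype(np.uint8)[80:230,220:440],None,fx=3.6,fy=3.6,interpolation=0),cv2.COLORMAP_JET))
for p in [(385,166),(370,171),(415,157),(245,179),(275,174),(373,117),(249,128),(410,183),(425,183),(254,203),(349,182),(302,175)]: print(p,W[p[1],p[0]].round())
E
```

```text
table z -0.38975008558769225
(385, 166) [ 575. -201.   90.]
(370, 171) [ 561. -154.   93.]
(415, 157) [ 616. -313.   17.]
(245, 179) [546. 230.  97.]
(275, 174) [575. 148.  10.]
(373, 117) [ 728. -169.  101.]
(249, 128) [707. 217.  94.]
(410, 183) [ 533. -296.   -1.]
(425, 183) [ 518. -320.   93.]
(254, 203) [472. 203.  94.]
(349, 182) [532. -90.  70.]
(302, 175) [559.  56.  67.]
```

View pics/topz.png

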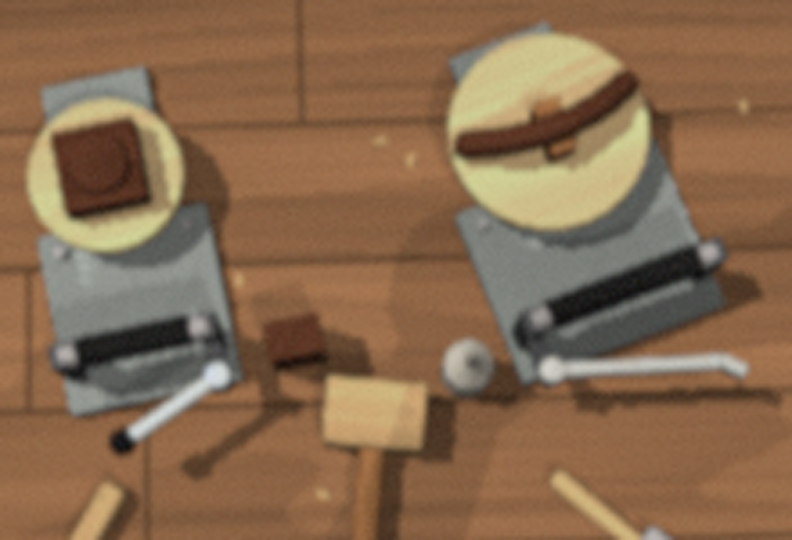

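View pics/scz.png

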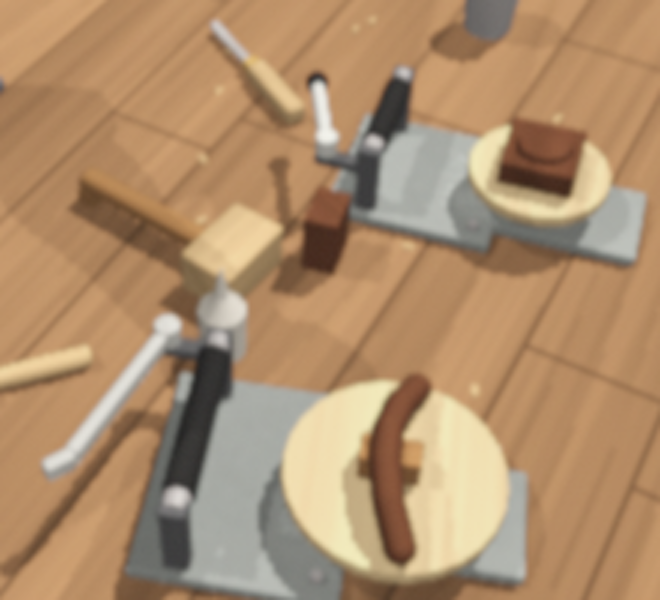

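View pics/hz.png

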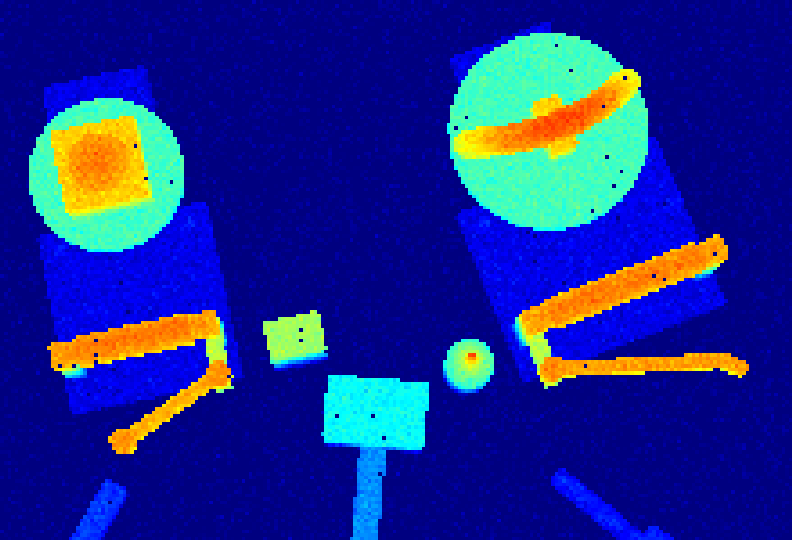

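Zoomed, both levers, bars and platters stand out clearly in the height map. I'll fit the frames from the cloud.

```bash
cat > fit.py <<'E'
from h import *
from scipy.optimize import least_squares
from scipy.spatial import cKDTree
def sel(W,uv0,uv1):
    u0,v0=uv0;u1,v1=uv1
    p=W[v0:v1,u0:u1].reshape(-1,3);return p[np.isfinite(p[:,0])]
def z2(p): return (p[0]/3.6+220,p[1]/3.6+80)
def region(W,pts):
    m=np.zeros((400,640),np.uint8);cv2.fillPoly(m,[np.array([z2(p) for p in pts]).round().astype(np.int32)],1)
    p=W[m>0];return p[np.isfinite(p[:,0])]
def line(p):
    p=p[(p[:,2]>80)&(p[:,2]<102)]
    vx,vy,x,y=cv2.fitLine(p[:,:2].astype(np.float32),cv2.DIST_HUBER,0,.01,.01).ravel()
    t=(p[:,:2]-[x,y])@[vx,vy];n=(p[:,:2]-[x,y])@[-vy,vx]
    a=np.array([x,y]);v=np.array([vx,vy]);return a+v*t.min(),a+v*t.max(),v,np.ptp(n),np.median(p[:,2]),len(p)
W=cloud("top")
out={}
for name,plat,bar,lev in [("long",[(430,20),(660,20),(660,235),(430,235)],[(505,310),(740,225),(740,275),(535,345)],[(540,360),(560,350),(760,345),(760,385),(540,395)]),
  ("short",[(10,90),(200,90),(200,260),(10,260)],[(40,340),(215,300),(225,335),(195,345),(50,375)],[(100,430),(220,350),(240,380),(130,460)])]:
    p=region(W,plat);q=p[(p[:,2]>45)]
    (cx,cy),r=cv2.minEnclosingCircle(q[:,:2].astype(np.float32))
    print(name,"plat",cx,cy,r,np.median(q[:,2]))
    b=line(region(W,bar));l=line(region(W,lev))
    print(" bar",[np.round(x,2) for x in b],np.linalg.norm(b[1]-b[0]));print(" lev",[np.round(x,2) for x in l],np.linalg.norm(l[1]-l[0]))
    mid=(b[0]+b[1])/2;d=np.array([cx,cy])-mid
    print(" mid",mid,"dist",np.linalg.norm(d),"yaw by platter",np.arctan2(d[1],d[0]),"by bar",np.arctan(-b[2][0]/b[2][1]), "lever line yaw",np.arctan(-l[2][0]/l[2][1]))
E
python3 fit.py
```

```text
long plat 747.9141235351562 -172.80126953125 90.367919921875 58.32039508098946
 bar [array([ 565.24, -139.55]), array([ 628.22, -314.85]), array([ 0.34, -0.94], dtype=float32), np.float64(28.01), np.float64(95.11), np.int64(505)] 186.27413909925818
 lev [array([ 526.05, -152.25]), array([ 527.88, -325.54]), array([ 0.01, -1.  ], dtype=float32), np.float64(19.88), np.float64(93.64), np.int64(261)] 173.29795928232005
 mid [ 596.72743321 -227.20185792] dist 160.67619408974534 yaw by platter 0.345399698464867 by bar 0.34490916 lever line yaw 0.010580615
short plat 720.7523193359375 225.05908203125 70.84394836425781 59.82454446954213
 bar [array([547.86, 266.12]), array([573.56, 122.92]), array([ 0.18, -0.98], dtype=float32), np.float64(28.64), np.float64(95.07), np.int64(396)] 145.4827024252696
 lev [array([470.74, 210.96]), array([535.56, 114.73]), array([ 0.56, -0.83], dtype=float32), np.float64(21.63), np.float64(91.59), np.int64(200)] 116.03343333811974
 mid [560.7092114  194.51868394] dist 162.93100475993825 yaw by platter 0.1885591181647885 by bar 0.17764015 lever line yaw 0.5927759
```

Both fits agree with the given sizes: platter radii 90.4 and 70.8 mm, bar-to-platter distance 161 and 163 mm, and lever yaw matching turntable yaw ± the stop angle. I'll shut the gripper and go to the long lever.

```bash
cat > m.py <<'E'
import numpy as np
from plant import bot,snapshot,get_calibration
T={"long":dict(o=np.array([597.,-227.]),yaw=.345,p=(-45,85),s=1,stop=.32,L=110,half=6),
   "short":dict(o=np.array([562.,195.2]),yaw=.184,p=(-45,-65),s=-1,stop=.40,L=66,half=7)}
def Rz(a): return np.array([[np.cos(a),-np.sin(a)],[np.sin(a),np.cos(a)]])
def pose(n,th,off,z):
    """tool centre 'off' mm outside the lever face, lever at th; returns pos, rpy (tool down, jaw axis square to the lever)"""
    t=T[n];piv=t['o']+Rz(t['yaw'])@t['p'];a=t['yaw']-t['s']*(t['stop']-th)
    xy=piv+Rz(a)@np.array([-t['half']-off,-t['s']*t['L']])
    return [xy[0],xy[1],z],[0,np.pi/2,a]
def st(msg=""):
    print(msg,"t",round(bot.get_time_s(),2),"pos",np.round(bot.get_tool_pos(),1),"F",np.round(bot.get_ft_force(),2))
Z=70
E
python3 - <<'E'
from m import *
for n in T:
    for th in (0,.36):
        p,o=pose(n,th,14.5,Z); print(n,np.round(p,1),np.round(o,3),np.round(bot.inverse_kinematics(p,o),2))
bot.grip(0); st("shut"); print(bot.get_finger_gap())
p,o=pose("long",0,42,230); bot.move_to(p,o); st("above")
p,o=pose("long",0,42,Z); bot.movel(p,o,velocity=120); st("down")
import cv2
for n in("wrist","scene"):
    im,d=snapshot(n);cv2.imwrite(f"pics/{n}1.png",im[:,:,::-1])
E
```

```text
long [ 508.2 -272.7   70. ] [0.    1.571 0.025] [ 0.58  0.63 -0.27  1.88  0.25  0.67  0.19]
long [ 548.2 -271.9   70. ] [0.    1.571 0.385] [ 0.6   0.67 -0.34  1.78  0.31  0.74  0.48]
short [475.3 166.3  70. ] [0.    1.571 0.584] [-0.04  0.59 -0.57  2.06  0.53  0.64 -0.39]
short [494.  182.6  70. ] [0.    1.571 0.224] [-0.05  0.62 -0.6   2.    0.54  0.69 -0.77]
shut t 0.92 pos [ 254.  -625.4  231.3] F [ 1.27 -0.06  0.39]
0.009852830467257979
above t 2.46 pos [ 480.  -275.2  229.9] F [-0.28  0.07  0.15]
down t 3.94 pos [ 481.1 -273.6   70.6] F [ 0.34 -0.07  0.52]
```

View pics/wrist1.png

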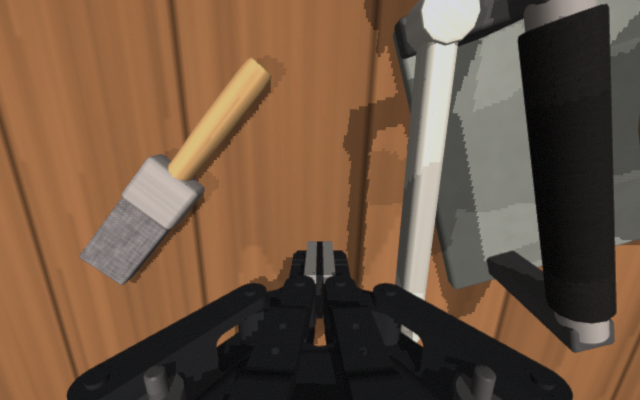

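View pics/scene1.png

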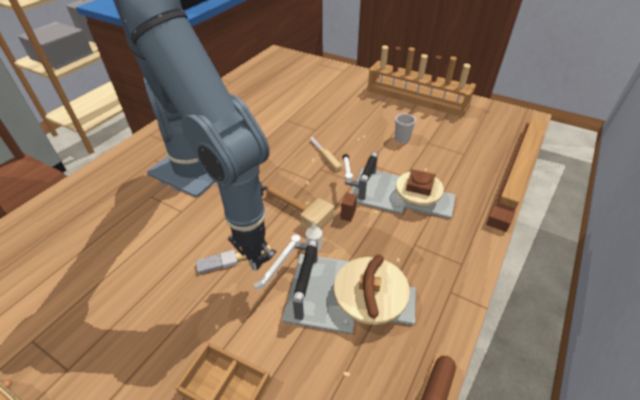

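The wrist view shows the shut fingers (320,250) standing clear of the lever's outer face (412-425, 40-330), with the bar at (565,150) beyond it and the brush off to the left. I'll raise the tips slightly for more clearance over the bar, then press with a guard.

```bash
cat >> m.py <<'E'
Z=74
def press(n):
    t=T[n]
    p,o=pose(n,0,24,Z); bot.movel(p,o,velocity=60); st("near")
    p,o=pose(n,0,8,Z); hit=bot.movel(p,o,velocity=15,guard=1.0); st(f"touch {hit}")
    q=np.array(bot.get_tool_pos())[:2]; piv=t['o']+Rz(t['yaw'])@t['p']; a=t['yaw']-t['s']*t['stop']
    off=-(Rz(-a)@(q-piv))[0]-t['half']; print("off at touch",off)
    if not hit: return None
    off=np.clip(off,9,20)
    for th in np.arange(.08,t['stop']-.05,.08):
        p,o=pose(n,th,off,Z); g=bot.movel(p,o,velocity=30,guard=12); st(f"th {th:.2f} {g}")
        if g: return None
    return off
def stop(n,off,guard=4):
    p,o=pose(n,T[n]['stop']+.06,off,Z); g=bot.movel(p,o,velocity=12,guard=guard); st(f"stop {g}")
    q=np.array(bot.get_tool_pos()); t=T[n];piv=t['o']+Rz(t['yaw'])@t['p']
    f,_=pose(n,t['stop'],off,Z); print("dist to nominal stop",np.round(q-f,1))
    return g
def release(n,off):
    for th in (t for t in (.3,.2,.1,0) if t<T[n]['stop']):
        p,o=pose(n,th,off,Z); bot.movel(p,o,velocity=50)
    p,o=pose(n,0,45,Z); bot.movel(p,o,velocity=60); st("released")
E
python3 - <<'E'
from m import *
import cv2
off=press("long"); print(off)
if off is not None:
    stop("long",off)
    bot.hold(.1);st("hold")
    for n in("wrist","scene"):
        im,d=snapshot(n);cv2.imwrite(f"pics/{n}2.png",im[:,:,::-1])
    open("off.txt","w").write(str(off)); st()
E
```

```text
near t 4.5 pos [ 499.  -272.7   74. ] F [ 1.04 -0.14  0.28]
touch True t 5.22 pos [ 508.7 -272.6   73.6] F [-1.51  0.    0.22]
off at touch 13.931287449565584
th 0.08 False t 5.67 pos [ 517.2 -273.6   73.6] F [-1.46 -0.39 -1.9 ]
th 0.16 False t 6.12 pos [ 526.3 -274.    73.9] F [-1.68  0.55 -0.86]
th 0.24 False t 6.58 pos [ 535.3 -273.6   73.9] F [-2.37  0.66 -1.52]
13.931287449565584
stop True t 7.42 pos [ 543.9 -272.6   73.4] F [-2.   -1.36  1.79]
dist to nominal stop [-0.4 -0.1 -0.6]
hold t 7.52 pos [ 543.4 -272.7   73.1] F [-2.24 -2.14  2.39]
 t 7.62 pos [ 543.1 -272.6   72.9] F [-2.5  -1.23  2.95]
```

View pics/wrist2.png

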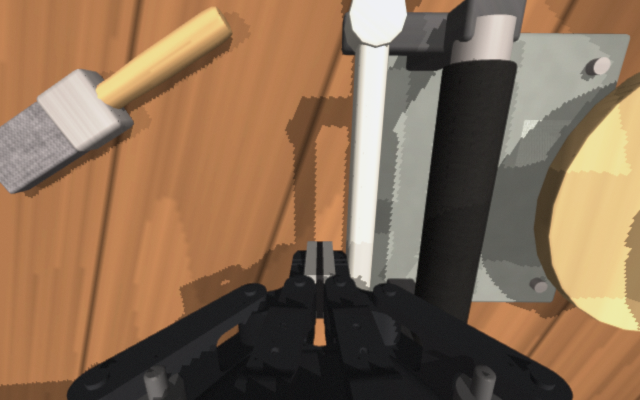

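The wrist view shows the lever (370,50-285) nearly parallel to the bar but not quite there, at about 2.5 N, so the guard may have tripped on noise. I'll advance in small steps until the force along the press direction rises clearly.

```bash
cat >> m.py <<'E'
def firm(n,off,th0,lim=7,thmax=.07):
    t=T[n];th=th0;L=[]
    while th<t['stop']+thmax:
        p,o=pose(n,th,off,Z); g=bot.movel(p,o,velocity=10,guard=12)
        f=[]
        for _ in range(5): bot.hold(.03); f.append(np.array(bot.get_ft_force()))
        f=np.mean(f,0); a=o[2]; fn=-(f[0]*np.cos(a)+f[1]*np.sin(a))
        q=np.array(bot.get_tool_pos())[:2]; e=Rz(-a)@(q-np.array(p[:2]))
        print(f"cmd {th-t['stop']:+.3f} fn {fn:.1f} err {e.round(2)} {g}")
        if fn>lim or g: break
        th+=.01
    return th
E
python3 - <<'E'
from m import *
off=float(open("off.txt").read())
th=firm("long",off,.32)
st(); bot.hold(1.3); st("held")
import cv2
for n in("wrist","top"):
    im,d=snapshot(n);cv2.imwrite(f"pics/{n}3.png",im[:,:,::-1]);np.save(f"pics/{n}3.npy",d)
E
```

```text
cmd +0.000 fn 3.1 err [-0.18  0.21] False
cmd +0.010 fn 5.0 err [-0.78  0.22] False
cmd +0.020 fn 7.8 err [-1.64  0.3 ] False
 t 8.99 pos [ 544.9 -272.4   73.7] F [-7.44 -1.47  0.41]
held t 10.29 pos [ 544.9 -272.4   73.7] F [-6.88 -0.88  0.25]
```

View pics/wrist3.png

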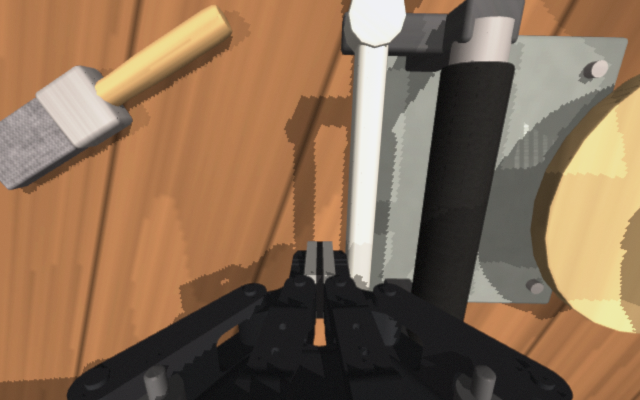

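The lever came up firm. Two more 1.1 mm command steps moved it only about 0.5 and 0.25 mm while the force rose from 3 to 8 N, and it was then held 1.3 s at about 7 N. The wrist view shows the bar clear of the fingers. Now I'll release and move to the short lever.

Run:
```python
from m import *
import cv2
off=float(open("off.txt").read())
release("long",off)
bot.hold(.3)
im,d=snapshot("wrist");cv2.imwrite("pics/wrist4.png",im[:,:,::-1])
p,o=pose("long",0,45,230); bot.movel(p,o,velocity=150)
p,o=pose("short",0,45,230); bot.move_to(p,o); st("above short")
im,d=snapshot("top");cv2.imwrite("pics/top4.png",im[80:230,220:440,::-1].repeat(3,0).repeat(3,1));np.save("pics/top4.npy",d)
im,d=snapshot("wrist");cv2.imwrite("pics/wrist5.png",im[:,:,::-1])
```

```text
released t 12.43 pos [ 478.  -273.6   74.2] F [-0.26 -0.22 -0.23]
above short t 15.54 pos [450.4 148.1 229.8] F [-0.6  -0.35  0.1 ]
```

View pics/wrist4.png

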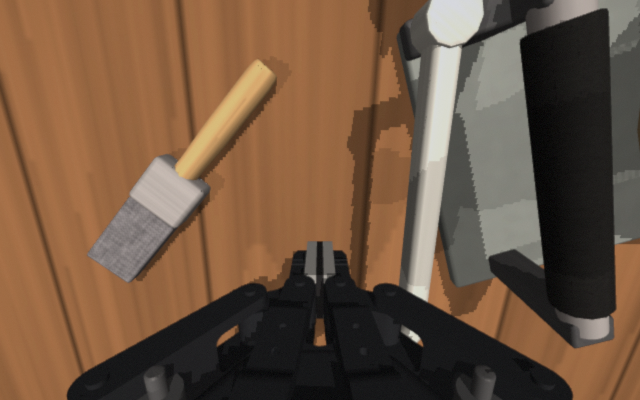

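View pics/top4.png

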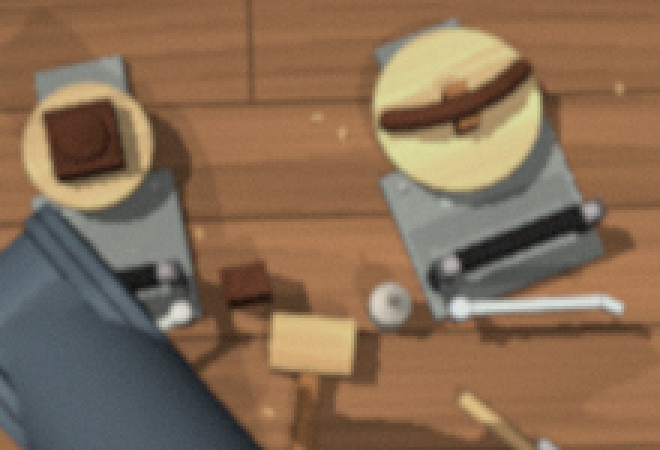

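View pics/wrist5.png

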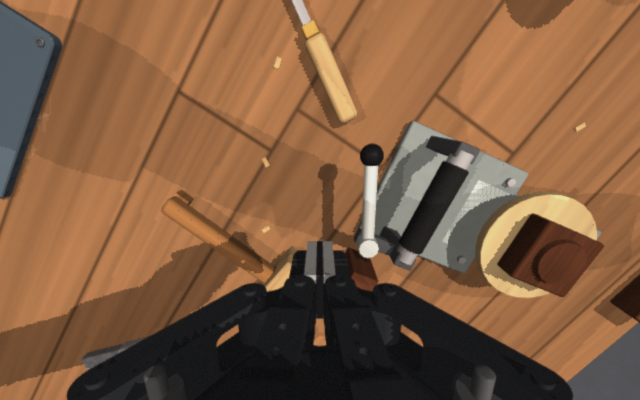

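In the top view the long lever is back out, tip at (615,305) as before. In the wrist view the short lever (370,155-248) is square to the jaws, with its ball at (371,155). The offcut and mallet lie well below the gripper body. I'll descend and press.

Run:
```python
from m import *
import cv2
p,o=pose("short",0,45,Z); bot.movel(p,o,velocity=120,guard=8); st("down")
off=press("short"); print(off)
if off is not None:
    open("off2.txt","w").write(str(off))
    th=firm("short",off,.38)
    bot.hold(1.3); st("held")
    im,d=snapshot("wrist");cv2.imwrite("pics/wrist6.png",im[:,:,::-1])
```

```text
down t 17.09 pos [450.2 149.6  74.5] F [0.86 0.56 0.22]
near t 17.59 pos [467.5 161.2  73.9] F [-0.82  0.72  0.32]
touch True t 18.34 pos [476.5 167.1  73.6] F [-1.73 -0.64  2.08]
off at touch 13.08431435493478
th 0.08 False t 18.68 pos [479.7 170.9  73.7] F [-1.76 -0.25 -0.49]
th 0.16 False t 19.02 pos [483.9 174.8  73.9] F [-3.02  0.01 -0.67]
th 0.24 False t 19.35 pos [488.2 178.3  73.9] F [-2.17 -0.21 -0.76]
th 0.32 False t 19.68 pos [492.8 181.4  73.9] F [-2.47 -0.19 -0.35]
13.08431435493478
cmd -0.020 fn 3.2 err [-0.02  0.03] False
cmd -0.010 fn 3.3 err [0.   0.01] False
cmd +0.000 fn 5.3 err [-0.25 -0.  ] False
cmd +0.010 fn 6.0 err [-0.76 -0.09] False
cmd +0.020 fn 8.3 err [-1.3 -0.2] False
held t 23.38 pos [497.8 184.5  73.8] F [-7.96 -1.2   2.27]
```

View pics/wrist6.png

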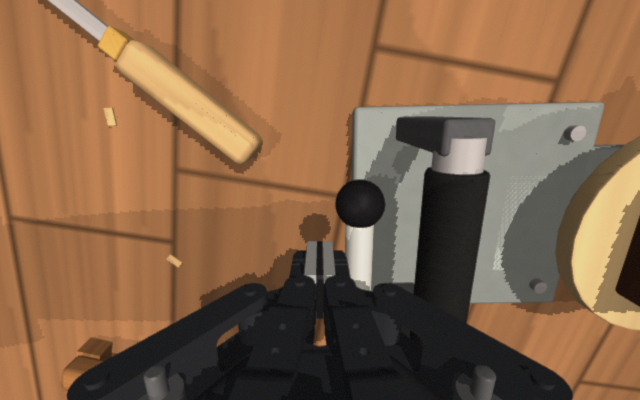

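The short lever is firm at its stop, held at about 8 N and parallel to the bar; the ball at (360,203) is clear of the fingers. I'll release and check.

```bash
python3 - <<'E'
from m import *
import cv2
off=float(open("off2.txt").read())
release("short",off); bot.hold(.3)
p,o=pose("short",0,45,260); bot.movel(p,o,velocity=150)
bot.set_joints([1.101, 0.576, 0.025, 1.437, -0.015, 1.129, -0.057]); bot.hold(.3); st()
im,d=snapshot("top");cv2.imwrite("pics/top7.png",im[:,:,::-1]);np.save("pics/top7.npy",d)
E
sed 's/cloud("top")/cloud("top","7")/' fit.py | python3 - | grep -v plat
python3 - <<'E'
from h import *
a,b=cloud("top")[...,2],cloud("top","7")[...,2]
m=(np.abs(a-b)>12).astype(np.uint8);m[:,540:]=0;m[300:]=0
m=cv2.morphologyEx(m,cv2.MORPH_OPEN,np.ones((2,2),np.uint8))
n,_,s,c=cv2.connectedComponentsWithStats(m);print(s[1:].tolist())
E
```

```text
released t 25.31 pos [450.2 149.6  74.2] F [ 1.31 -0.06  0.68]
 t 30.12 pos [ 254.3 -625.3  231.2] F [-0.58  0.42  1.57]
 bar [array([ 564.99, -138.85]), array([ 628.01, -314.99]), array([ 0.34, -0.94], dtype=float32), np.float64(28.18), np.float64(94.8), np.int64(503)] 187.07709175316586
 lev [array([ 525.91, -151.64]), array([ 527.87, -326.14]), array([ 0.01, -1.  ], dtype=float32), np.float64(20.55), np.float64(92.74), np.int64(266)] 174.51179340083516
 bar [array([547.16, 265.92]), array([574.24, 122.83]), array([ 0.19, -0.98], dtype=float32), np.float64(27.96), np.float64(95.16), np.int64(401)] 145.62848115689485
 lev [array([470.62, 210.57]), array([535.84, 114.93]), array([ 0.56, -0.83], dtype=float32), np.float64(20.85), np.float64(91.31), np.int64(200)] 115.76488821751884
[[0, 55, 2, 2, 4], [0, 123, 2, 2, 4], [24, 151, 2, 2, 4], [0, 190, 2, 2, 4], [0, 203, 2, 2, 4], [0, 209, 2, 2, 4], [5, 261, 2, 2, 4], [0, 273, 2, 2, 4]]
```

View pics/top7.png

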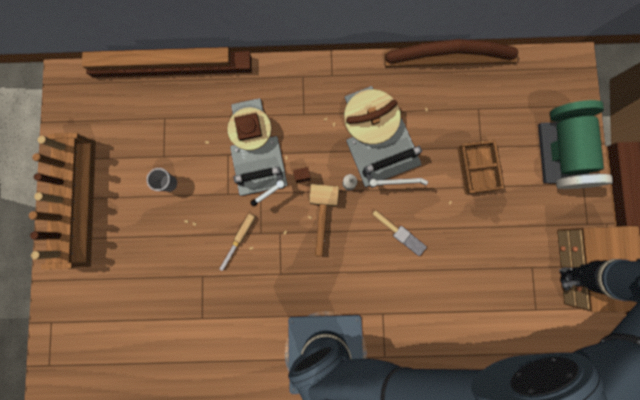

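The final top view matches the first one: levers out, tips at (427,183) and (254,203), and every bench item in place.

```bash
python3 -c "
from plant import job_done
print(job_done())"
```

```text
the job is handed in; nothing more can be done
None
```

I pressed both brake levers to their firm stops with the back of the shut fingers, the long one first and then the short one, and handed the job in. The robot was back at its start pose at about 30 s of the 61 s allowed, and `job_done()` gave no verdict.

- **Long lever:** a first guarded push stopped early, apparently on force noise at about 2.5 N. I then advanced in small steps until the lever barely moved as the force rose from 3 to 8 N. I held it there 1.3 s at about 7 N and let it spring back.
- **Short lever:** I pressed it 66 mm from its pivot instead of 70 mm, to stay clear of the ball. It came up firm at its stop, and I held it 1.3 s at about 8 N and let it spring back.
- **Final checks:** in the last top view both levers lie along the same lines as at the start, within about 1 mm. Comparing depth images from before and after shows no change on the bench beyond specks at the picture's left edge, and the fingers are clear of everything.
- **Hand bars:** there is no separate touch reading for them. The wrist views show the fingers clear of both bars, and no force reading rose beyond the roughly 8 N of the press itself.

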